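# Vent the steam cleaner and start its filler plug

## Robot

A 6-joint arm with a two-finger parallel gripper is mounted at the origin on a cart in front of the work surface, level with it; the furniture and walls round the work are solid. World frame = base frame: x ahead of the robot, y to its left, z up, the work surface at z = 0. Lengths are in m, angles in rad, forces in N, time in s.
With the tool pointing down it reaches from about 0.325 to 0.9 m from the base axis. Payload 6.1 kg.
Tool frame: the origin (TCP) lies midway between the tips of the shut fingers; the grasp point (between the pads) lies ctrl.tcp_to_grasp behind it (ctrl.tcp_to_grasp is the distance from the TCP to the grasp point, in m); z points along the fingers, y is the line along which they close (so a half turn about z gives the same grasp; the last joint's range is limited). The gripper opens to 85 mm and grips with 20 to 120 N. Pads are 22 mm wide; open, the fingers measure 114 mm over their backs; the gripper's body (76 mm by 85 mm) begins 54 mm behind the grasp point. The pads swing forward as they close: fully open they stand 13 mm farther back than shut.
Start: joints at [1.205, 0.22, 1.526, -0, 1.395, -0.126], TCP at [0.148, 0.607, 0.231] pointing down, gripper open.
Joint ranges: [-2.98, 2.98], [-0.91, 2.08], [0.09, 2.57], [-1.24, 4.39], [0.2, 2.65], [-2.68, 2.68]. Speed limits (rad/s): [2.57, 2.57, 3.01, 3.14, 3.14, 3.14].

## Interface

Orientations are given as a unit quaternion [w, x, y, z].
In Python, from workcell import ctrl, kin, state, imaging gives the robot as it stands. Calls block until the motion is done:
- ctrl.move_pose(position, orientation): joint-space move of the TCP to a pose.
- ctrl.movel(position, feed=0.15, ori=None, guard=None): straight line of the TCP; ori=None keeps the orientation; feed is the mean speed in m/s. With guard (N) it stops when the force on the tool has changed by that much, and returns True; else False.
- ctrl.move_joints(angles): joint-space move.
- ctrl.gripper_to(opening): finger opening in m; the grip force is fixed at half the most; returns when the fingers have stopped.
- ctrl.hold(seconds).
- kin.solve_ik(position, orientation): joint angles nearest the present ones, or None.
- state(): the state.
- imaging.capture(name): name is "scene" or "top" or "wrist"; returns a dict with "image" (420x560x3 uint8, blue, green, red), "z_map" (420x560 float32, m along the optical axis (not along the pixel's ray), 0 where there is no reading), "fx", "fy", "cx", "cy" (pixels), "rvec" (rotation vector, rad) and "tvec" (3), from world to camera coordinates, as OpenCV has them; the wrist camera has in their place "T_tool_cam" (4x4, takes a point from camera to tool coordinates, whose origin is the TCP and whose axes are the flange's). Camera axes: x right, y down, z forward; pixel columns grow to the right and rows downward; lengths in m; the calibration is good to about 2 mm. A picture is of the moment at which its call begins: read the wrist's pose just before it.
A pose or a line that the arm cannot do raises ctrl.PlanningError and nothing moves.
- ctrl.hand_in(): hands the job in; it is judged then, once.
Trained networks look in a picture, given as the dict that the camera call returned (one of the last four; its "shot" number tells which), for a name from the list of things; names that differ only in an ending like _2 or _b are one class to them, and where a whole thing is asked for, a point or a joint stands for the part that bears it (a point fixed in the world has none). Each returns a list of dicts, best first, with "score" (0 to 1); they miss things now and then, are a little off and sometimes report something else, mostly with a low value. They report only what shows in the picture. A call takes as long as a camera call.
- imaging.find_in(name, picture): "box" ([left, top, width, height] as shares, 0 to 1, of the picture: columns of its width, rows of its height, round what is visible of it).
The state is a dict: "t": time; "joint_pos": joint angles; "joint_velocities": joint speeds; "tau": joint torques, N m; "position": TCP position; "eef_rot": TCP orientation; "contact_force": force on the tool from outside, world axes, zero at the start; "moment": the same for the moment, N m; "grip_width": finger opening in m; "gripper_force": force on a finger pad.
Only numpy, scipy, OpenCV 4.12 (cv2) and the standard library are available. Lean on these libraries where they do the work, as an engineer would, in place of code of your own. Each camera call takes 0.05 s, during which the arm holds its last target. There are 200 camera calls.

## Task

The bench-top steam cleaner has just been topped up. First turn its black steam valve so that the white index line points at the long line of the scale (the vent mark), so that no pressure can build up. Then start the brass T-handled filler plug without crossing its thread: turn it backward (anticlockwise from above) until you feel it drop into the thread start, then screw it forward (clockwise) one full turn, and finish while still gripping its handle, started and steady, ready to be tightened; leave the things lying round the machine where they are.

Things in the scene. Friction and masses are not known exactly. Their poses are not given: they have to be found in the camera images.
- steam_cleaner: fixed steam cleaner, steel and white housing 200 mm deep (x), 270 mm wide (y), top panel 115 mm above the worktop. Origin: centre of its underside; x to its back, y to its left (seen from behind the robot), z up; the gauge and nozzle side is its front (-x). On top: filler plug at x +5, y +68 mm, steam valve at x -5, y -72 mm, brass safety valve (28 mm tall) at x +72, y -10 mm.
- valve_grip (a point): centre of the steam valve's black bar grip, on its vertical axis, 139 mm above the worktop. Bar 38 mm long, 12 mm thick, 24 mm tall, on a round skirt (radius 20.5 mm, top 12 mm below this point). The point turns with the knob: bar along its x axis, white index line on the -x end.
- vent_valve (a joint): angle of the steam valve, rad; grows clockwise seen from above; stops at -2.5 and 2.5; friction (0.06 N m) holds it. At 0 the index line points to the machine's front (-x), at +1.571 to its left (+y). Short scale lines every 0.4 rad from -2.4 to 2.4; the one long thick line, at +1.2, is the vent mark. Starts between -0.3 and 0.5.
- vent_mark (a point): middle of the long thick line (13 mm long) on the valve's scale plate, 31 mm from the valve axis
- filler_plug: brass plug with black T-handle in the threaded brass boss (radius 25, 14 mm tall) on the top panel. A retained stem keeps it upright on the boss axis: it only turns and rises. Origin: on the axis, underside of its flange (radius 22.5, 6 mm thick), 129 mm + plug_rise above the worktop. Handle bar 62 long, 14 thick, 22 mm tall, along body y, 14 to 36 mm above the origin, on a stem of radius 7 mm.
- plug_grip (a point): centre of the plug's T-handle bar, on the axis, 25 mm above the flange underside; turns and rises with the plug. Bar along its y axis.
- plug_turn (a joint): rotation of the plug, rad; grows clockwise seen from above (screwing in; right-hand thread, pitch 6 mm); no stops; 0 when the bar lies along the machine's y. Turns easily (0.03 N m), stays where left. It starts between -0.1 and 1.0, resting on the boss thread's end turn 0.6 to 1.7 rad forward of the thread start, which nothing outside marks.
- plug_rise (a joint): height of the plug above fully home, m (0 to 0.024), set by its weight (0.25 kg) and the thread, with 1 mm axial play. About 0.017 at first. Turned backward it climbs to 0.018, then falls one pitch to 0.012 past the thread start, unless clamped in the fingers; one turn forward from there brings it to 0.006.
- mixing_bowl: green rubber-like mixing bowl, 115 mm wide, 70 mm tall, right of the machine; origin at the centre of its underside
- study_model_b: white plaster dental model, 54x66x32 mm, right of the machine; origin at the centre of its underside
- imp_tray_c: metal impression tray, 74x80x16 mm, right of the machine; origin at the centre of its underside
- articulator: dental articulator holding two models, 147x84x106 mm tall, left of the machine; origin at the centre of its underside

How it is judged:
On the way, in this order (a step that is already met when the one before it is completed fails the run):
1. the steam valve points at the vent mark (value of joint vent_valve between 1.05 and 1.35 rad), for 0.2 s.
2. the plug, turned backward past the thread start, has dropped by one pitch (value of joint plug_turn below -0.5 rad and value of joint plug_rise between 0.0095 and 0.0145 m), for 0.05 s.
3. the plug has been screwed forward one turn from the drop (value of joint plug_turn between 4.1 and 7.1 rad and value of joint plug_rise between 0.0045 and 0.0085 m), for 0.1 s.
At the end, for the whole second after the job is handed in: The plug is screwed forward one turn, within a quarter turn, from its drop (plug_turn 4.1 to 7.1) and sits in the thread 4.5 to 8.5 mm above fully home, at rest, gripped by the fingers with at least 2 N; the steam valve is within 0.15 rad of the long line (1.05 to 1.35) (all of step 1 and all of step 3 and contact force between the fingers and filler_plug above 2 N and velocity of joint plug_turn between -0.1 and 0.1 rad/s); the arm keeps its last pose, push and grip.
It fails at once if a thing lying round the machine was moved by more than 30 mm (distance of any of mixing_bowl, study_model_b, imp_tray_c, articulator from where it was at the start of the episode above 0.03 m).
It fails at once if the plug was forced down hard on the boss or screwed home (value of joint plug_rise below 0.0025 m).
It also fails if it takes over 72 s, if anything falls off the work surface, if the arm or the gripper's body presses on something with over 40 N, if the wrist force passes 120 N, or if a joint passes its speed limit or range.

## Working session

There is one attempt and no reset: what is moved stays moved. The work goes in short steps, each a Python script; the robot and the scene stay as the last script left them, time stands still between calls to the robot, and variables do not carry over. Pictures are saved under pics/ and viewed, at most 10 in all, crops included, and the job is handed in when it is done.

```bash
mkdir -p pics; ls
python3 - <<'E'
from workcell import ctrl,kin,state,imaging
import cv2,numpy as np
s=state();print({k:np.round(v,3) for k,v in s.items()},ctrl.tcp_to_grasp)
for n in("scene","top"):
    p=imaging.capture(n);cv2.imwrite(f"pics/{n}0.png",p["image"])
    print(n,p["fx"],p["cx"],p["cy"],p["rvec"],p["tvec"])
    for o in("steam_cleaner","valve_grip","filler_plug","articulator","mixing_bowl"):
        r=imaging.find_in(o,p)[:2];print(o,[(np.round(np.array(a["box"])*[560,420,560,420]).tolist(),round(a["score"],2)) for a in r])
E
```

```text
pics
workcell.py
{'t': np.float64(0.0), 'joint_pos': array([ 1.205,  0.221,  1.528,  0.   ,  1.395, -0.126]), 'joint_velocities': array([-0.001,  0.001, -0.002, -0.001,  0.001,  0.001]), 'tau': array([ 0.0000e+00, -4.9689e+01, -3.8940e+01, -0.0000e+00,  1.1000e-02,
       -0.0000e+00]), 'position': array([0.148, 0.607, 0.23 ]), 'eef_rot': array([-0.   ,  0.12 ,  0.993, -0.001]), 'contact_force': array([-1.027,  0.431, -0.957]), 'moment': array([-0.014, -0.01 , -0.013]), 'gripper_force': np.float64(0.0), 'grip_width': np.float64(0.086)} 0.0187
scene 411.89276410285805 280.49603183871824 211.91759634130227 [ 2.1540699  -1.29481024  0.48859744] [-0.3116855   0.43561088  0.89458894]
steam_cleaner [([231.0, 176.0, 117.0, 101.0], 0.56)]
valve_grip [([306.0, 209.0, 16.0, 20.0], 0.51)]
filler_plug [([262.0, 179.0, 17.0, 23.0], 0.58), ([366.0, 253.0, 24.0, 13.0], 0.31)]
articulator [([134.0, 169.0, 34.0, 53.0], 0.74)]
mixing_bowl [([364.0, 266.0, 44.0, 46.0], 0.8)]
top 496.4701445522793 279.1925345564382 215.2192345571904 [ 2.09295283 -1.83657776  0.40435566] [-0.12718544  0.56252779  1.47083603]
steam_cleaner [([242.0, 188.0, 86.0, 71.0], 0.67)]
valve_grip [([356.0, 234.0, 36.0, 35.0], 0.73)]
filler_plug [([255.0, 201.0, 14.0, 12.0], 0.53)]
articulator [([133.0, 213.0, 37.0, 48.0], 0.62)]
mixing_bowl [([357.0, 239.0, 39.0, 31.0], 0.9), ([254.0, 198.0, 19.0, 16.0], 0.72)]
```

Run:
```python
import cv2
a=cv2.imread("pics/scene0.png")[150:330,110:430];b=cv2.imread("pics/top0.png")[170:300,110:430]
cv2.imwrite("pics/a.png",cv2.resize(a,None,fx=2.4,fy=2.4,interpolation=2)[:432]);
import numpy as np
b=cv2.resize(b,(640,260),interpolation=2);a=cv2.resize(a,(576,324),interpolation=2)
c=np.zeros((584,640,3),np.uint8);c[:260]=b;c[260:,:576]=a;cv2.imwrite("pics/c.png",c)
```

```text
(no output)
```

View pics/c.png

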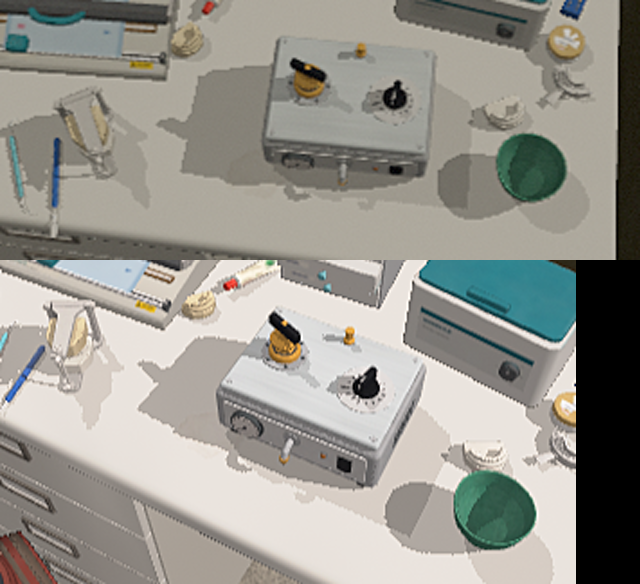

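```bash
cat > h.py <<'E'
from workcell import ctrl,kin,state,imaging
import cv2,numpy as np
from scipy.spatial.transform import Rotation as R
def T_world_cam(p,s=None):
    T=np.eye(4)
    if "rvec" in p:
        r=R.from_rotvec(p["rvec"]).as_matrix();T[:3,:3]=r.T;T[:3,3]=-r.T@p["tvec"];return T
    q=s["eef_rot"];T[:3,:3]=R.from_quat(np.r_[q[1:],q[0]]).as_matrix();T[:3,3]=s["position"]
    return T@p["T_tool_cam"]
def cloud(p,s=None):
    z=p["z_map"];v,u=np.mgrid[:z.shape[0],:z.shape[1]]
    c=np.dstack([(u-p["cx"])/p["fx"]*z,(v-p["cy"])/p["fy"]*z,z,np.ones_like(z)])
    w=(c@T_world_cam(p,s).T)[...,:3];w[z==0]=np.nan;return w
def down(th):  # tool z down, tool y (closing line) at world angle th
    y=np.array([np.cos(th),np.sin(th),0]);z=np.array([0,0,-1.]);x=np.cross(y,z)
    q=R.from_matrix(np.c_[x,y,z]).as_quat();return np.r_[q[3],q[:3]]
def say():
    s=state();print("t",round(s["t"],2),"pos",np.round(s["position"],4),"q6",round(s["joint_pos"][5],3),"w",round(s["grip_width"],4),"gf",round(s["gripper_force"],1),"F",np.round(s["contact_force"],1),"M",np.round(s["moment"],2));return s
E
python3 - <<'E'
from h import *
for n,roi in(("top",(235,345,180,265)),("scene",(225,355,170,285))):
    p=imaging.capture(n);w=cloud(p)[roi[2]:roi[3],roi[0]:roi[1]].reshape(-1,3)
    k=w[(w[:,2]>.107)&(w[:,2]<.122)]
    print(n,len(k),k[:,2].mean(),cv2.minAreaRect(k[:,:2].astype(np.float32)), np.nanmin(k,0),np.nanmax(k,0))
    h=w[(w[:,2]>.135)&(w[:,2]<.2)];l,c=[],None
    from scipy.cluster.vq import kmeans2
    if len(h)>10:
        c,l=kmeans2(h,2,seed=1,minit='++');print(c,[ (l==i).sum() for i in(0,1)])
print(R.from_quat([*state()["eef_rot"][1:],state()["eef_rot"][0]]).as_matrix().round(2))
print(imaging.capture("wrist")["T_tool_cam"])
E
```

```text
top 3602 0.11435999955714178 ((0.575886070728302, -0.07204149663448334), (0.19313044846057892, 0.25739312171936035), 0.961674690246582) [ 0.47865627 -0.20037444  0.10700664] [0.67343102 0.0579038  0.12199071]
[[ 0.57671395 -0.0028104   0.16672716]
 [ 0.5893915  -0.12973963  0.14696678]] [np.int64(182), np.int64(63)]
scene 4528 0.11436600929642445 ((0.63653564453125, -0.0716458112001419), (0.3013210892677307, 0.2556053698062897), 1.6029919385910034) [ 0.4836377  -0.20173072  0.10713537] [0.78886421 0.05570217 0.12192774]
[[ 0.57715142 -0.00522449  0.16534691]
 [ 0.62255737 -0.13929551  0.14416606]] [np.int64(252), np.int64(121)]
[[-0.97  0.24  0.  ]
 [ 0.24  0.97  0.  ]
 [-0.    0.   -1.  ]]
[[-9.19778532e-04 -9.63745015e-01 -2.66823351e-01  6.69094294e-02]
 [ 9.99999459e-01 -1.01616420e-03  2.23163190e-04 -7.67536903e-04]
 [-4.86208750e-04 -2.66823002e-01  9.63745428e-01 -1.42935756e-01]
 [ 0.00000000e+00  0.00000000e+00  0.00000000e+00  1.00000000e+00]]
```

Run:
```python
from h import *
ctrl.move_pose([0.55,-0.074,0.28],down(np.pi/2));ctrl.hold(.2)
s=say();p=imaging.capture("wrist");print(p["fx"],s["joint_pos"].round(2))
cv2.imwrite("pics/w1.png",p["image"]);np.savez("w1.npz",w=cloud(p,s))
cv2.imwrite("pics/w1v.png",cv2.resize(p["image"],(784,588),interpolation=2))
for o in("steam_cleaner","valve_grip","filler_plug"):
    print(o,[(np.round(np.array(a["box"])*[560,420,560,420]).tolist(),round(a["score"],2)) for a in imaging.find_in(o,p)[:2]])
w=cloud(p,s).reshape(-1,3)
k=w[(w[:,2]>.107)&(w[:,2]<.122)&(abs(w[:,0]-.576)<.12)];print(np.nanmedian(k[:,2]),cv2.minAreaRect(k[:,:2].astype(np.float32)))
for nm,c,z,rr in(("plug",(.581,-.004),(.17,.2),.045),("valve",(.571,-.144),(.143,.17),.03)):
    m=w[(w[:,2]>z[0])&(w[:,2]<z[1])&(np.hypot(w[:,0]-c[0],w[:,1]-c[1])<rr)]
    print(nm,len(m),np.median(m[:,2]),m.mean(0),cv2.minAreaRect(m[:,:2].astype(np.float32)))
    e,v=np.linalg.eigh(np.cov(m[:,:2].T));print("axis",np.degrees(np.arctan2(v[1,1],v[0,1])))
```

```text
t 3.74 pos [ 0.5501 -0.0735  0.2799] q6 -1.847 w 0.0854 gf 0.0 F [-0.7 -0.2  0.5] M [-0.05 -0.01  0.02]
353.071213485559 [-0.27  0.02  1.65  0.    1.47 -1.85]
steam_cleaner [([131.0, 65.0, 296.0, 248.0], 0.74)]
valve_grip [([177.0, 190.0, 46.0, 60.0], 0.76), ([332.0, 212.0, 81.0, 49.0], 0.32)]
filler_plug [([331.0, 207.0, 82.0, 55.0], 0.82)]
0.1156166169248038 ((0.5809863805770874, -0.07169748842716217), (0.18498726189136505, 0.2561500370502472), 1.2736194133758545)
plug 1459 0.18100915597399792 [ 0.58101898 -0.00736984  0.17997526] ((0.5844098925590515, -0.004122074693441391), (0.06096179410815239, 0.014497004449367523), 69.35858917236328)
axis 72.37561572483362
valve 693 0.15095056538778662 [ 0.57622624 -0.14249624  0.15037103] ((0.5768400430679321, -0.14339405298233032), (0.01239714864641428, 0.03864957019686699), 80.50804138183594)
axis 170.74295435579378
```

View pics/w1v.png

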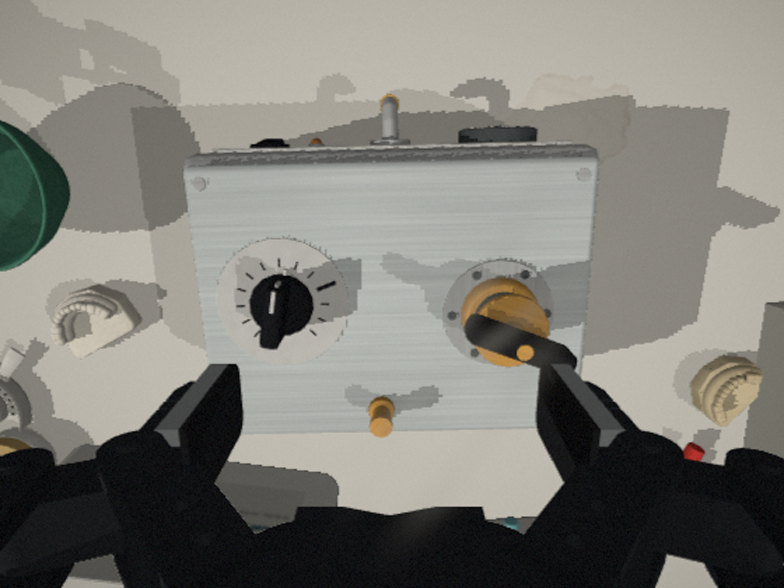

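Run:
```python
from h import *
w=np.load("w1.npz")["w"]
m=np.array([w[205+j,233+i] for i in(-2,0,2) for j in(-1,0,1)]).mean(0);print("mark",m,"dir",np.degrees(np.arctan2(m[1]+.1437,m[0]-.576)),np.hypot(m[1]+.1437,m[0]-.576))
th=np.radians(80.7);c=[.576,-.1437]
ctrl.gripper_to(.045)
ctrl.move_pose([*c,.19],down(th));say()
print(ctrl.movel([*c,.133],feed=.08,guard=12));say()
ctrl.gripper_to(0);s=say()
```

```text
mark [ 0.56726477 -0.11452056  0.11734647] dir 106.66572421760361 0.030458886141407005
t 4.96 pos [ 0.5759 -0.1435  0.1902] q6 -1.786 w 0.0454 gf 0.0 F [-0.1 -0.5  0.6] M [-0.04 -0.02 -0.02]
False
t 5.83 pos [ 0.5763 -0.1439  0.1333] q6 -1.786 w 0.045 gf 0.0 F [0.8 0.2 1.2] M [-0.03 -0.   -0.03]
t 6.22 pos [ 0.5766 -0.1426  0.134 ] q6 -1.786 w 0.0107 gf 61.6 F [-0.8  4.   3.6] M [ 0.71 -0.02 -0.08]
```

Run:
```python
from h import *
s=state();c=s["position"]
ctrl.move_pose([.5766,-.1430,.1335],down(np.radians(80.7-60)));ctrl.hold(.2);say()
ctrl.gripper_to(.045);say()
ctrl.movel([.5766,-.143,.2],feed=.15)
ctrl.move_pose([0.56,-0.12,0.22],down(np.pi/2));ctrl.hold(.2)
s=say();p=imaging.capture("wrist");w=cloud(p,s);np.savez("w2.npz",w=w)
cv2.imwrite("pics/w2.png",p["image"])
b=[(np.round(np.array(a["box"])*[560,420,560,420]).astype(int).tolist(),round(a["score"],2)) for a in imaging.find_in("valve_grip",p)[:2]];print(b)
f=w.reshape(-1,3)
for nm,c,z,rr in(("plug",(.583,-.004),(.17,.2),.045),("valve",(.576,-.143),(.143,.17),.03)):
    m=f[(f[:,2]>z[0])&(f[:,2]<z[1])&(np.hypot(f[:,0]-c[0],f[:,1]-c[1])<rr)]
    if len(m)<20: continue
    r=cv2.minAreaRect(m[:,:2].astype(np.float32));e,v=np.linalg.eigh(np.cov(m[:,:2].T));print(nm,len(m),np.median(m[:,2]),r,"axis",np.degrees(np.arctan2(v[1,1],v[0,1])))
x,y,ww,h=b[0][0];cx,cy=x+ww//2,y+h//2;x0,y0=max(cx-70,0),max(cy-60,0)
print(x0,y0);cv2.imwrite("pics/w2v.png",cv2.resize(p["image"][y0:y0+120,x0:x0+140],None,fx=5,fy=5,interpolation=2))
```

```text
t 7.41 pos [ 0.5772 -0.1418  0.134 ] q6 -0.737 w 0.01 gf 61.3 F [1.4 4.2 1.8] M [ 0.75 -0.05  0.01]
t 7.83 pos [ 0.5766 -0.1433  0.1336] q6 -0.737 w 0.0449 gf 0.0 F [ 0.4 -0.4 -0.6] M [ 0.   -0.02 -0.02]
t 9.72 pos [ 0.5599 -0.12    0.2197] q6 -1.919 w 0.0449 gf 0.0 F [-0.2  0.2  0.2] M [0.01 0.01 0.03]
[([219, 202, 63, 57], 0.86)]
plug 2718 0.18111630968125952 ((0.5844504833221436, -0.004170045256614685), (0.06185809522867203, 0.014562562108039856), 69.47152709960938) axis 69.94803082561324
valve 1031 0.15085094361211793 ((0.5771268606185913, -0.14232860505580902), (0.012207663618028164, 0.03845788910984993), 20.92327308654785) axis 108.31177188065853
180 170
```

View pics/w2v.png

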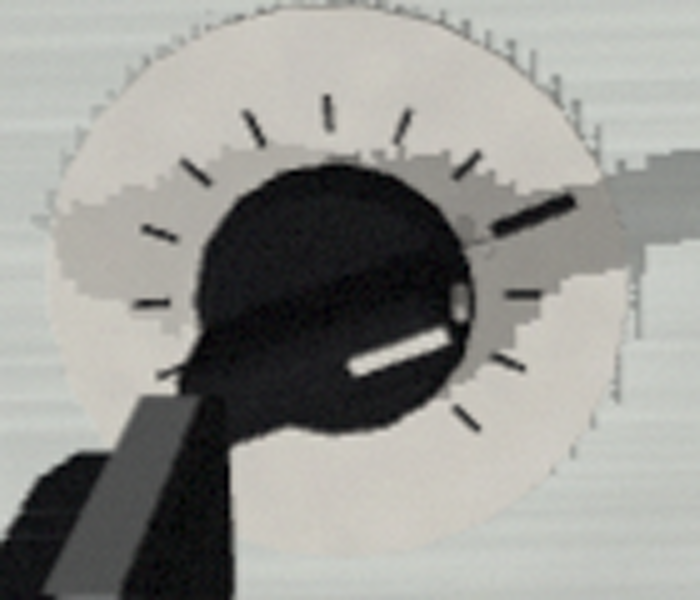

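```bash
cat >> h.py <<'E'
C=[.584,-.004]
def look(tag,pos=(0.545,-0.03,0.27)):
    ctrl.move_pose(list(pos),down(np.pi/2));ctrl.hold(.2)
    s=say();p=imaging.capture("wrist");w=cloud(p,s);f=w.reshape(-1,3);cv2.imwrite(f"pics/{tag}.png",p["image"])
    m=f[(f[:,2]>.158)&(f[:,2]<.2)&(np.hypot(f[:,0]-C[0],f[:,1]-C[1])<.045)];z=np.median(m[:,2]);m=m[abs(m[:,2]-z)<.004]
    r=cv2.minAreaRect(m[:,:2].astype(np.float32));e,v=np.linalg.eigh(np.cov(m[:,:2].T))
    print("plug",len(m),"top",z,"rise",z-.165,r,"axis",np.degrees(np.arctan2(v[1,1],v[0,1])))
E
python3 - <<'E'
from h import *
ctrl.gripper_to(.04)
th=np.radians(-20.5)
ctrl.move_pose([*C,.215],down(th));say()
print(ctrl.movel([*C,.158],feed=.1,guard=12));ctrl.gripper_to(.019);say()
for a in np.linspace(th,1.5,4)[1:]:
    ctrl.move_pose([*C,.158],down(a));say()
ctrl.gripper_to(.04);print(ctrl.movel([*C,.215],feed=.15));look("w3")
E
```

```text
t 11.89 pos [ 0.584  -0.0041  0.215 ] q6 0.215 w 0.0399 gf 0.0 F [ 0.9  0.7 -0.6] M [-0.02 -0.01  0.  ]
False
t 12.94 pos [ 0.5843 -0.004   0.1586] q6 0.216 w 0.019 gf 0.0 F [ 0.2 -0.2 -0.7] M [ 0.03 -0.01 -0.04]
t 13.58 pos [ 0.5843 -0.004   0.1583] q6 -0.401 w 0.019 gf 0.4 F [0.1 0.1 0.8] M [ 0.11 -0.15  0.03]
t 14.22 pos [ 0.585  -0.0038  0.1587] q6 -1.019 w 0.0192 gf 2.4 F [4.1 1.8 2.8] M [ 0.36 -0.69 -0.08]
t 14.87 pos [ 0.5832 -0.0038  0.1572] q6 -1.638 w 0.0189 gf 1.3 F [ 0.8  2.6 -1.7] M [ 0.35 -0.11 -0.09]
False
t 16.32 pos [ 0.5443 -0.0295  0.2678] q6 -1.77 w 0.04 gf 0.0 F [-0.3 -0.4 -0.7] M [ 0.   -0.02  0.01]
plug 1420 top 0.17681697658314618 rise 0.011816976583146177 ((0.584002673625946, -0.003515332005918026), (0.014173622243106365, 0.06084335222840309), 80.23090362548828) axis 169.95187572424305
```

Run:
```python
from h import *
th=1.40
ctrl.move_pose([*C,.215],down(th));say()
print(ctrl.movel([*C,.153],feed=.1,guard=12));ctrl.gripper_to(.019);say()
for a in np.linspace(th,-2.4,6)[1:]:
    ctrl.move_pose([*C,.153],down(a));say()
ctrl.gripper_to(.04);print(ctrl.movel([*C,.215],feed=.15));ctrl.move_pose([*C,.215],down(-.4));look("w4")
```

```text
t 16.77 pos [ 0.583  -0.0034  0.2127] q6 -1.543 w 0.0401 gf 0.0 F [-0.2  0.6 -0.7] M [ 0.02 -0.01  0.04]
False
t 17.87 pos [ 0.5843 -0.004   0.1535] q6 -1.542 w 0.0193 gf 0.0 F [ 0.8  0.2 -0.4] M [-0.02  0.05 -0.07]
t 18.62 pos [ 0.584  -0.0035  0.1529] q6 -0.784 w 0.0188 gf 1.3 F [0.6 2.4 0.1] M [ 0.5  -0.07  0.08]
t 19.38 pos [ 0.5843 -0.0043  0.1532] q6 -0.024 w 0.0193 gf 0.9 F [ 1.7  0.9 -0.8] M [ 0.18 -0.29  0.02]
t 20.14 pos [ 0.5833 -0.0039  0.1526] q6 0.735 w 0.019 gf 1.3 F [-2.2  1.7 -1.3] M [0.23 0.34 0.02]
t 20.9 pos [ 0.5839 -0.0038  0.1528] q6 1.495 w 0.0194 gf 1.3 F [-0.1  2.  -3. ] M [0.4  0.15 0.01]
t 21.66 pos [ 0.5845 -0.0041  0.1534] q6 2.255 w 0.0191 gf 1.3 F [ 1.1  3.4 -0.5] M [ 0.37 -0.22  0.03]
False
t 26.27 pos [ 0.545  -0.03    0.2698] q6 -1.77 w 0.0401 gf 0.0 F [-0.9  0.2 -0.2] M [-0.01 -0.03  0.03]
plug 1343 top 0.17303144099901013 rise 0.008031440999010125 ((0.584389328956604, -0.0037347450852394104), (0.013916920870542526, 0.06142785772681236), 50.46663284301758) axis 140.60763166286884
```

Run:
```python
from h import *
th=.881
ctrl.move_pose([*C,.215],down(th))
print(ctrl.movel([*C,.1505],feed=.1,guard=12));ctrl.gripper_to(.019);say()
for a in np.linspace(th,-1.74,5)[1:]:
    ctrl.move_pose([*C,.1505],down(a))
say();ctrl.gripper_to(.04);print(ctrl.movel([*C,.215],feed=.15));look("w5")
p=imaging.capture("wrist");cv2.imwrite("pics/w5v.png",p["image"])
```

```text
False
t 28.18 pos [ 0.5843 -0.004   0.151 ] q6 -1.023 w 0.019 gf 0.0 F [ 1.  -0.4  0.3] M [0.04 0.01 0.04]
t 30.88 pos [ 0.5842 -0.0038  0.1505] q6 1.595 w 0.019 gf 1.4 F [-0.3  2.1 -2.5] M [0.47 0.08 0.04]
False
t 34.83 pos [ 0.545 -0.03   0.27 ] q6 -1.77 w 0.0401 gf 0.0 F [-0.1  0.3 -0.7] M [ 0.01 -0.01  0.05]
plug 1363 top 0.17104678625952538 rise 0.006046786259525372 ((0.5840159058570862, -0.0035142647102475166), (0.014035255648195744, 0.06040015444159508), 87.0506820678711) axis 176.8047241164905
```

View pics/w5v.png

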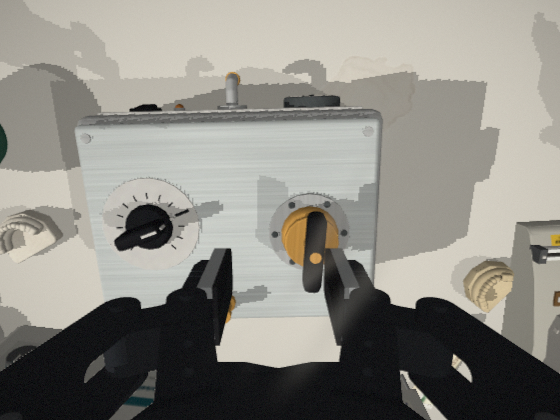

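Run:
```python
from h import *
th=1.519
ctrl.move_pose([*C,.215],down(th))
print(ctrl.movel([*C,.150],feed=.1,guard=12));ctrl.gripper_to(.018);say()
ctrl.gripper_to(0);ctrl.hold(.5);say()
ctrl.hold(.3);s=say();print(s["joint_velocities"].round(3))
ctrl.hand_in()
```

```text
False
t 36.47 pos [ 0.5842 -0.004   0.1504] q6 -1.661 w 0.0182 gf 0.0 F [ 0.1 -0.7 -0.2] M [-0.03 -0.02 -0.03]
t 37.18 pos [ 0.5843 -0.0026  0.1505] q6 -1.661 w 0.0124 gf 60.0 F [0.7 4.7 1.5] M [0.68 0.03 0.01]
t 37.48 pos [ 0.5843 -0.0026  0.1506] q6 -1.661 w 0.0124 gf 60.0 F [0.  5.1 2.2] M [ 0.67 -0.    0.02]
[ 0.     0.001 -0.001 -0.     0.    -0.001]
the job is handed in; nothing more can be done
```

I handed the job in at about 37.5 s: the steam valve points at the vent mark, and the plug dropped into its thread, was screwed forward about one turn (about 4.8 rad, 6 mm above home by the wrist camera, before the last grip) and is gripped steady at 60 N.

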